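# Pull the disc-cutter punch, hang it up and oil its bore

## Task

Oil the bore of the disc cutter: draw the punch straight up out of the steel block and hang it in the notch of the empty punch rest, pushed all the way in with its collar sitting flat on the notched plate, and let go of it. Only then press the cap of the spray can beside the cutter all the way down for a moment and let it spring back up. Leave the spare punch in the other rest, the glue bottle, the blue tray and the dark soldering block where they are.

Things in the scene. Friction and masses are not known exactly. Their poses are not given: they have to be found in the camera images.
- punch: The punch to draw: loose steel pin, about 60 g, upright in the cutter's bore. Origin: centre of its collar's underside; z up along the pin to the knob. Below: round shank, 10 mm diameter, 40 mm long, tip tapered over 2.5 mm. Above: collar 24 mm diameter, 5 mm thick, then a round grip knob 18 mm diameter, from 5 to 31 mm above the origin.
- bore (a point): Centre of the bore's mouth in the top of the disc cutter, 45 mm above the bench. Cutter: fixed steel block 64 mm (x) by 84 mm (y), 45 mm high; bore in its middle, 11.5 mm diameter, 43 mm deep. The punch's collar rests on this face; raised 40 mm, the shank is clear. The smaller empty bores are unused. The spray can stands on the +y side.
- rest_notch (a point): Axis of a fully parked punch, at the top of the EMPTY rest's plate (collar underside here), 60 mm above the bench. Fixed level plate 6 mm thick, 50 mm wide, post at its +x end, foot 84x56 mm. The notch is a slot through it, 13 mm wide (y), mouth on the -x edge 24 mm away, closed end 6.5 mm to +x. A punch enters along +x or from above and hangs by its collar; nothing is higher than the plate.
- spare: The spare punch, same shape and size as the other and same origin, hanging in the notch of the second, identical rest (foot 84 by 56 mm). The two rests stand about 0.1 to 0.2 m apart; which one is empty varies. To be left alone.
- cap_top (a point): Centre of the top face of the spray can's white cap (26 mm in diameter, 132 mm above the bench when up). The can is fixed: 48 mm in diameter on a rubber foot 68 mm in diameter, its axis 110 to 140 mm from the bore, its little nozzle turned towards the cutter. Nothing stands above the cap.
- cap (a joint): Travel of the spray cap, in m: 0 up, 0.006 all the way down, along the vertical. It is sprung: about 2 N to start it, 5.4 N at the bottom, and it comes up by itself. 4 mm and more counts as pressed.
- glue: Small loose white glue bottle with a pointed spout, 36 mm in diameter, 88 mm high, standing; origin at the centre of its underside. Bystander.
- tray: Loose blue open plastic tray, 75 by 100 mm, 24 mm high; origin at the centre of its underside. Bystander.
- charcoal: Loose dark soldering block, 55 by 90 mm, 30 mm high; origin at the centre of its underside. Bystander.
There are look-alikes about, which are no part of the job. Leave any green look-alike of the part that bears cap_top alone. What is shaped like the punch but yellow is not meant.

How it is judged:
By the outcome, as a careful person would: the job done as asked, in the order asked, and still so for the second after the job is handed in, with the robot touching nothing.
It also fails if it takes over 53 s, if anything falls off the work surface, if the arm or the gripper's body presses on something with over 40 N, if the wrist force passes 120 N, or if a joint passes its speed limit or range.

## Robot

A 6-joint arm with a two-finger parallel gripper is mounted at the origin on the work surface. World frame = base frame: x ahead of the robot, y to its left, z up, the work surface at z = 0. Lengths are in mm, angles in rad, forces in N, time in s.
With the tool pointing down it reaches from about 275 to 825 mm from the base axis. Payload 4.9 kg.
Tool frame: the origin (TCP) lies at the very end of the fingers, on their centre line; the grasp point (between the pads) lies 19 mm behind it; z points along the fingers, y is the line along which they close (so a half turn about z gives the same grasp; the last joint's range is limited). The gripper opens to 85 mm and grips with 20 to 120 N. Pads are 22 mm wide; open, the fingers measure 114 mm over their backs; the gripper's body (76 mm by 85 mm) begins 54 mm behind the grasp point. The pads swing forward as they close: fully open they stand 13 mm farther back than shut.
Start: joints at [-1.272, 0.326, -0.193, 1.052, 0, 1.437], TCP at [230.691, -499.3, 231.281] pointing down, gripper open.
Joint ranges: [-2.65, 2.65], [-0.97, 1.79], [-1.3, 1.35], [-1.93, 2.1], [-1.47, 1.37], [-3.14, 3.14]. Speed limits (rad/s): [2.57, 2.57, 3.14, 3.14, 3.14, 3.14].

## Interface

Orientations are given as a unit quaternion [x, y, z, w].
In Python, from bench import ctrl gives the robot as it stands. Calls block until the motion is done:
- ctrl.movep(position, orientation): joint-space move of the TCP to a pose.
- ctrl.move_linear(position, attitude=None, speed=150, guard=None): straight line of the TCP; attitude=None keeps the orientation; speed is the mean speed in mm/s. With guard (N) it stops when the force on the tool has changed by that much, and returns True; else False.
- ctrl.move_j(angles): joint-space move.
- ctrl.move_gripper(opening): finger opening in mm; the grip force is fixed at half the most; returns when the fingers have stopped.
- ctrl.wait(seconds).
- ctrl.inverse_kinematics(position, orientation): joint angles nearest the present ones, or None.
- ctrl.read_camera(name): name is "scene" or "top" or "wrist"; returns a dict with "img" (480x640x3 uint8, red, green, blue), "range_z" (480x640 float32, mm along the optical axis (not along the pixel's ray), 0 where there is no reading), "fov_y" (degrees; the focal length in pixels is half the picture's height over the tangent of half this angle, whatever the lens; pixels are square), "cx", "cy" (the principal point, pixels), "pose" (4x4, takes a point from camera to world coordinates). Camera axes: x right, y down, z forward; pixel columns grow to the right and rows downward; lengths in mm; the calibration is good to about 2 mm. A picture is of the moment at which its call begins.
A pose or a line that the arm cannot do raises ctrl.IKError and nothing moves.
- ctrl.sign_off(): hands the job in; it is judged then, once.
Readings, each from a call of its own:
- ctrl.read_time(): time.
- ctrl.read_q(): joint angles.
- ctrl.read_joint_velocities(): joint speeds.
- ctrl.read_effort(): joint torques, N m.
- ctrl.read_position(): TCP position.
- ctrl.read_eef_rot(): TCP orientation.
- ctrl.read_wrist_force(): force on the tool from outside, world axes, zero at the start.
- ctrl.read_wrist_torque(): the same for the moment, N m.
- ctrl.read_grip_width(): finger opening in mm.
- ctrl.read_grasp_force(): force on a finger pad.
Only numpy, scipy, OpenCV 4.12 (cv2) and the standard library are available. Lean on these libraries where they do the work, as an engineer would, in place of code of your own. Each camera call takes 0.05 s, during which the arm holds its last target. There are 200 camera calls.

## Working session

There is one attempt and no reset: what is moved stays moved. The work goes in short steps, each a Python script; the robot and the scene stay as the last script left them, time stands still between calls to the robot, and variables do not carry over. Pictures are saved under pics/ and viewed, at most 10 in all, crops included, and the job is handed in when it is done.

```bash
ls && mkdir -p pics
python3 - <<'E'
from bench import ctrl
import cv2,numpy as np
for n in ["scene","top"]:
    d=ctrl.read_camera(n); np.savez(f"{n}.npz",**d)
    cv2.imwrite(f"pics/{n}1.png",d["img"][...,::-1]); print(n,d["fov_y"],d["cx"],d["cy"],d["pose"].round(3).tolist())
print(ctrl.read_time(),ctrl.read_eef_rot())
E
```

```text
pics
scene 46.30905844607918 327.11798021108 239.87764818371292 [[0.037, 0.547, -0.836, 1332.042], [0.999, -0.023, 0.028, -57.93], [-0.004, -0.837, -0.548, 625.007], [0.0, 0.0, 0.0, 1.0]]
top 47.53475332781983 331.316512194814 237.1846696434908 [[0.012, -0.99, 0.142, 420.697], [-1.0, -0.015, -0.018, -8.908], [0.02, -0.142, -0.99, 1051.066], [0.0, 0.0, 0.0, 1.0]]
0.1 [ 9.76679785e-01  2.14699928e-01 -5.59232869e-05 -7.31664610e-04]
```

View pics/scene1.png

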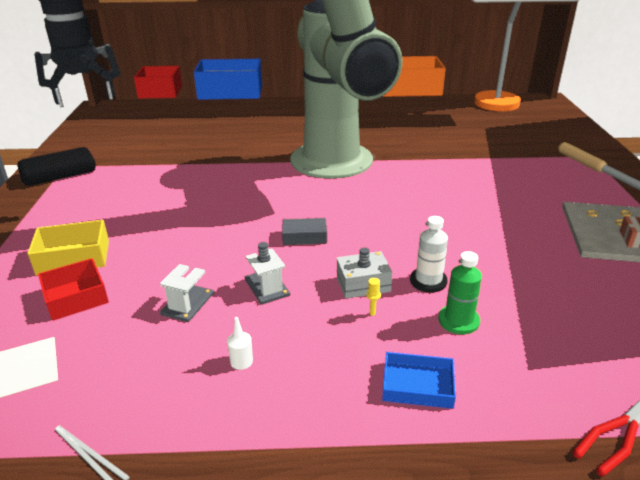

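View pics/top1.png

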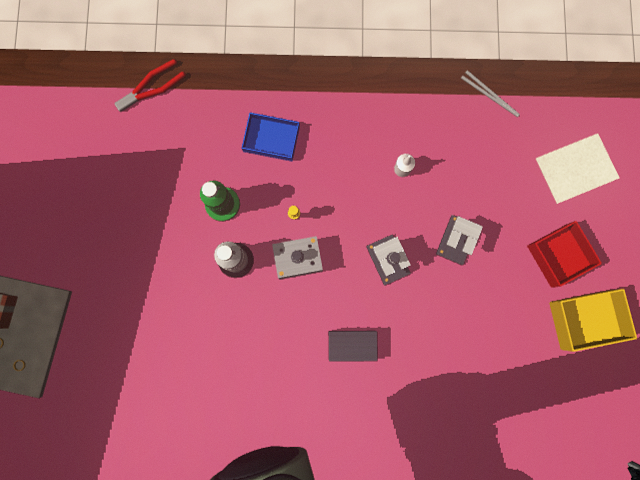

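Scene: the grey cutter with the steel punch is at (364,270), the white-capped spray can at (432,255). The green can (462,290) and yellow punch (374,295) are look-alikes. The rest with a punch is at (265,270) and the empty rest at (185,290). In the top view these sit at (298,257), (231,255), (215,200), (294,212), (390,258) and (461,240). Next I enlarge the area and measure it.

```bash
cat > h.py <<'E'
import numpy as np,cv2
def load(n): return dict(np.load(n+".npz"))
def cloud(d):
    h,w=d["range_z"].shape; f=h/2/np.tan(np.radians(d["fov_y"])/2)
    u,v=np.meshgrid(np.arange(w),np.arange(h)); z=d["range_z"]
    P=np.stack([(u-d["cx"])/f*z,(v-d["cy"])/f*z,z],-1)
    return P@d["pose"][:3,:3].T+d["pose"][:3,3]
def ray(d,u,v,z):
    f=240/np.tan(np.radians(d["fov_y"])/2)
    r=d["pose"][:3,:3]@np.array([(u-d["cx"])/f,(v-d["cy"])/f,1]); o=d["pose"][:3,3]
    return o+r*(z-o[2])/r[2]
E
python3 - <<'E'
from h import *
t=load("top"); s=load("scene")
a=cv2.resize(t["img"][180:300,190:500],(800,310),interpolation=cv2.INTER_CUBIC)
b=cv2.resize(s["img"][205:345,155:495],(800,290)[:2],interpolation=cv2.INTER_CUBIC)
cv2.imwrite("pics/crop1.png",np.vstack([a,b])[...,::-1])
for n,d,boxes in (("top",t,dict(cutter=(270,235,325,280),can=(213,240,252,278),rest2=(365,232,412,285),rest1=(437,213,483,266),green=(198,180,242,222))),
                ("scene",s,dict(cutter=(335,245,395,298),can=(410,215,450,292),rest2=(245,240,292,300),rest1=(160,262,215,318)))):
    C=cloud(d)
    for k,(x0,y0,x1,y1) in boxes.items():
        p=C[y0:y1,x0:x1].reshape(-1,3); p=p[d["range_z"][y0:y1,x0:x1].ravel()>0]
        print(n,k)
        for lo,hi in dict(cutter=[(35,55),(64,90)],can=[(122,145)],green=[(122,145)],rest2=[(2,10),(52,66),(80,100)],rest1=[(2,10),(52,68)])[k]:
            q=p[(p[:,2]>lo)&(p[:,2]<hi)]
            if len(q)>5:
                r=cv2.minAreaRect(q[:,:2].astype(np.float32)); print("  z",lo,hi,len(q),"med",np.median(q,0).round(1),"rect",np.round(r[0],1),np.round(r[1],1),round(r[2],1))
E
```

```text
top cutter
  z 35 55 1464 med [525.9  35.7  45.8] rect [527.2  35.4] [64.4 84. ] 11.2
  z 64 90 85 med [527.1  34.4  76.5] rect [526.5  35. ] [16.2 16.1] 2.3
top can
  z 122 145 198 med [522.9 153.6 132.5] rect [522.9 154.5] [25.6 25.3] 52.4
top rest2
  z 2 10 742 med [ 514.4 -130.2    6. ] rect [ 532.3 -139.1] [102.1  90.1] 0.3
  z 52 66 711 med [ 533.  -133.7   60.5] rect [ 529.3 -137.8] [57.9 50.6] 24.8
  z 80 100 88 med [ 524.4 -139.1   90.6] rect [ 524.3 -139.7] [17.2 16.7] 12.2
top rest1
  z 2 10 743 med [ 553.9 -263.6    6.8] rect [ 571.3 -278.3] [ 90.2 105.1] 89.0
  z 52 68 751 med [ 572.8 -275.4   60.3] rect [ 570.1 -273.2] [50.3 59.1] 67.7
top green
  z 122 145 201 med [632.5 183.7 132.6] rect [632.5 184.6] [25.9 25.7] 63.3
scene cutter
  z 35 55 1285 med [540.8  34.4  45.9] rect [557.7  40.5] [131.9  85.1] 11.9
  z 64 90 205 med [537.1  38.1  71.6] rect [570.3  37.8] [101.8  17.1] 5.6
scene can
  z 122 145 180 med [530.  152.  131.6] rect [525.4 153.8] [25.2 28.8] 42.5
scene rest2
  z 2 10 806 med [ 513.4 -142.5    4.4] rect [ 472.5 -138. ] [201.7  92. ] 4.6
  z 52 66 575 med [ 540.1 -134.9   60.8] rect [ 530.6 -138.5] [61.4 50.8] 24.6
  z 80 100 105 med [ 529.8 -140.7   90. ] rect [ 526.8 -141.6] [18.7 19.2] 57.8
scene rest1
  z 2 10 952 med [ 563.5 -262.8    7. ] rect [ 527.7 -285.6] [178.6 101.7] 7.6
  z 52 68 724 med [ 577.6 -276.2   60.6] rect [ 571.3 -274.7] [53.1 61.2] 67.8
```

View pics/crop1.png

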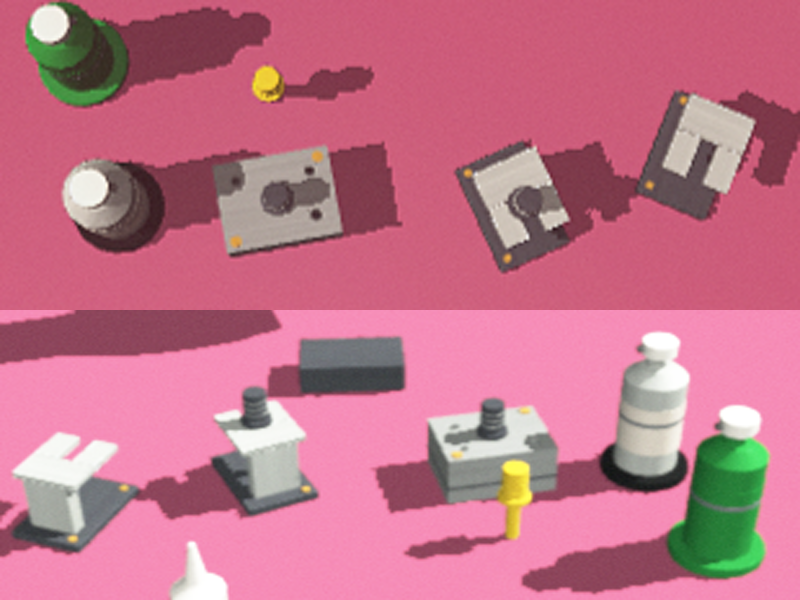

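The crop confirms the targets. The dark steel punch sits in the cutter at top (298,257), and the white-capped grey can beside the cutter is at (229,250). The green can and yellow punch don't match the description. The rest at (461,240) has an open, empty notch, with its mouth towards -x/+y. Sizes and heights check out: block 64x84 at z 45, knob top 76, cap 132, plates 60. Next I refine with the wrist camera.

```bash
cat >> h.py <<'E'
def quat(th): # tool down, closing line at th degrees
    b=np.radians(th+90)/2; return [float(np.cos(b)),float(np.sin(b)),0.,0.]
E
python3 - <<'E'
from h import *
from bench import ctrl
ims=[]
for i,(x,y,th) in enumerate([(571,-274,-112),(527,35,-79)]):
    ctrl.movep([x-40,y,235],quat(th)); d=ctrl.read_camera("wrist"); np.savez(f"w{i}.npz",**d); ims.append(d["img"])
    print(ctrl.read_time(),d["fov_y"],d["pose"].round(2).tolist(),ctrl.read_q())
    C=cloud(d); ok=d["range_z"]>0
    for lo,hi,c,r in [((52,68,(571,-274),45)),] if i==0 else [(40,50,(527,35),70),(72,82,(527,35),25),(122,145,(523,154),25)]:
        m=ok&(C[...,2]>lo)&(C[...,2]<hi)&(np.hypot(C[...,0]-c[0],C[...,1]-c[1])<r); q=C[m]
        if len(q)>20:
            R=cv2.minAreaRect(q[:,:2].astype(np.float32)); print(i,lo,len(q),np.median(q,0).round(2),np.round(R[0],1),np.round(R[1],1),round(R[2],1))
        if i==0: np.save("plate.npy",q)
ctrl.move_gripper(45)
cv2.imwrite("pics/w01.png",cv2.resize(np.hstack(ims),(800,300))[...,::-1])
p=np.load("plate.npy"); R=cv2.minAreaRect(p[:,:2].astype(np.float32))
a=np.radians(-22.3)if 0 else np.radians(R[2]-90)
for t in (R[2],R[2]-90):
    if abs(t+22)<20:a=np.radians(t)
ex=np.array([np.cos(a),np.sin(a)]);ey=np.array([-ex[1],ex[0]]);c=np.array(R[0])
l=np.c_[(p[:,:2]-c)@ex,(p[:,:2]-c)@ey]; print("yaw",np.degrees(a),l.min(0),l.max(0))
for x in range(-28,8,3):
    s=np.sort(l[(abs(l[:,0]-x)<1.5),1]); s=s[abs(s)<15]
    if len(s)>3:
        g=np.diff(s); j=g.argmax(); print(x,s[j].round(1),s[j+1].round(1))
for y in (-3,0,3):
    s=l[abs(l[:,1]-y)<2,0]; print("end",y,s.min())
E
```

```text
1.55 58.15948446654576 [[-0.37, -0.9, -0.24, 592.28], [-0.93, 0.36, 0.1, -298.16], [0.0, 0.26, -0.97, 376.91], [0.0, 0.0, 0.0, 1.0]] [-6.01375026e-01  4.12473615e-01 -5.50781122e-02  1.10338263e+00
 -3.00962804e-04  2.92528004e+00]
0 52 4799 [ 577.08 -276.5    59.48] [ 572.5 -273.4] [49.9 57.7] 68.0
2.7917 58.15948446654576 [[0.19, -0.95, -0.25, 552.76], [-0.98, -0.18, -0.05, 47.26], [0.0, 0.26, -0.97, 377.25], [0.0, 0.0, 0.0, 1.0]] [-8.16142291e-02  2.10192149e-01 -3.40355890e-01  1.01962523e+00
 -3.54781104e-04  2.87006582e+00]
1 40 8635 [531.76  35.99  44.51] [529.9  35.2] [64.  84.2] 11.3
1 72 520 [530.1   35.33  75.4 ] [530.1  35.4] [17.  17.5] 57.2
1 122 2009 [526.96 152.56 131.24] [526.8 154. ] [25.5 26.8] 46.6
yaw -22.004234313964844 [-28.85573624 -24.94922252] [28.85577392 24.94926851]
-28 -6.5 6.8
-25 -6.5 6.8
-22 -6.6 6.8
-19 -6.6 6.7
-16 -6.6 6.6
-13 -6.6 6.6
-10 -6.6 6.6
-7 -6.6 6.5
-4 -6.7 6.5
-1 -6.7 6.5
2 1.2 2.0
5 7.0 7.7
end -3 2.1759245246378947
end 0 2.1833006811954667
end 3 2.189044842775545
```

View pics/w01.png

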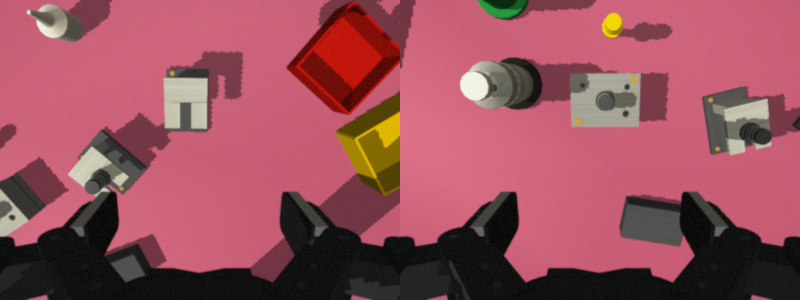

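The wrist view shows the punch knob at (606,100), the can cap at (481,87) and the empty notch at (186,115), all with heights as stated. The wrist and top cameras differ by about 2-3 mm in x. I'll take half-turn wrist views to cancel the wrist camera's calibration bias.

Run:
```python
from h import *
from bench import ctrl
for i,(x,y) in enumerate([(571,-274),(527,35)]):
    ctrl.movep([x+40,y,235],quat(68)); d=ctrl.read_camera("wrist"); print(ctrl.read_time(),ctrl.read_q().round(2) if hasattr(ctrl.read_q(),'round') else ctrl.read_q())
    C=cloud(d); ok=d["range_z"]>0
    for lo,hi,c,r in [(52,68,(571,-274),45)] if i==0 else [(40,50,(527,35),70),(72,82,(527,35),25),(122,145,(523,154),25)]:
        m=ok&(C[...,2]>lo)&(C[...,2]<hi)&(np.hypot(C[...,0]-c[0],C[...,1]-c[1])<r); q=C[m]
        if len(q)>20:
            R=cv2.minAreaRect(q[:,:2].astype(np.float32)); print(i,lo,len(q),np.median(q,0).round(2),np.round(R[0],1),np.round(R[1],1),round(R[2],1))
```

```text
5.8667 [-0.53  0.55  0.17  1.19  0.   -0.15]
0 52 4743 [ 575.64 -276.18   59.45] [ 572.9 -273.6] [50. 58.] 67.7
7.1083 [-0.07  0.36 -0.14  1.08 -0.    0.32]
1 40 8577 [528.08  37.86  44.5 ] [530.2  35.3] [64.2 84.2] 11.2
1 72 509 [529.84  35.5   75.43] [529.9  35.4] [17.1 17. ] 30.8
1 122 2130 [526.17 152.91 131.21] [526.7 154.1] [25.9 26.8] 47.2
```

Both yaws agree: bore (530.1, 35.3), plate centre (572.7, -273.5), notch axis about (568.4, -271.8), cap (526.7, 154.0). Now I grasp and draw the punch.

Run:
```python
from h import *
from bench import ctrl
B=[530.1,35.3]
ctrl.movep(B+[110],quat(68))
f0=np.array(ctrl.read_wrist_force())
print("hit",ctrl.move_linear(B+[52.5],speed=80,guard=8),ctrl.read_position())
ctrl.move_gripper(10); ctrl.wait(.2)
print(ctrl.read_grip_width(),ctrl.read_grasp_force(),np.array(ctrl.read_wrist_force())-f0)
print("hit",ctrl.move_linear(B+[100],speed=60,guard=15),np.array(ctrl.read_wrist_force())-f0,ctrl.read_grip_width())
ctrl.move_linear(B+[165],speed=150)
print(ctrl.read_time(),ctrl.read_position(),ctrl.read_grip_width())
d=ctrl.read_camera("wrist"); cv2.imwrite("pics/held.png",d["img"][...,::-1])
```

```text
hit False [530.58847954  35.27639534  52.90988093]
16.228823521933254 58.4703665971756 [-2.70294649 -0.99783301  5.66281238]
hit False [-1.55439459  0.72769823 -1.03220951] 15.790579886504414
10.65 [529.71728714  35.339762   164.34657615] 16.21033321105719
```

View pics/held.png

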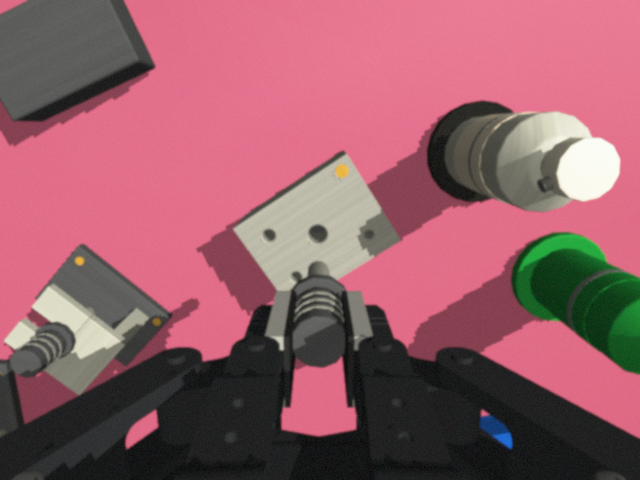

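The punch is held upright between the pads at (318,330), and the bore at (318,232) is open. Now the hang.

Run:
```python
from h import *
from bench import ctrl
N=np.array([568.4,-271.8]); a=np.radians(-22.1); ex=np.array([np.cos(a),np.sin(a)])
P=lambda s,z:[*(N+s*ex).tolist(),z]
F=lambda:np.array(ctrl.read_wrist_force()).round(1)
ctrl.movep(P(-10,165),quat(68)); print(ctrl.read_time(),ctrl.read_position(),F())
h=ctrl.move_linear(P(-10,70),speed=60,guard=6); print("down",h,ctrl.read_position(),F())
if not h:
    h=ctrl.move_linear(P(5,70),speed=15,guard=6); p=np.array(ctrl.read_position()); print("push",h,(p[:2]-N)@ex,p,F())
    d=ctrl.read_camera("wrist"); cv2.imwrite("pics/in.png",d["img"][...,::-1])
print(ctrl.read_time(),ctrl.read_grip_width())
```

```text
11.8667 [ 559.02446656 -266.64358601  164.63437963] [ 0.5 -0.1 -0.4]
down False [ 559.41376504 -268.20233824   70.42799386] [0.8 0.6 0.2]
push True 1.6468855995233882 [ 569.97377118 -272.30167298   69.07281017] [0.4 0.1 0.1]
14.5083 15.776683367805466
```

View pics/in.png

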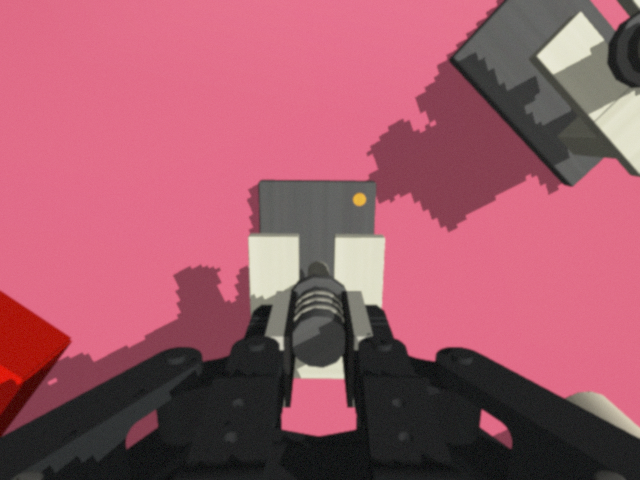

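The shank is in the slot between the tines, at (318,270). It stopped at +1.6 mm, which matches the expected closed-end contact at +1.5. Next: set it down, release, retract and check.

Run:
```python
from h import *
from bench import ctrl
F=lambda:np.array(ctrl.read_wrist_force()).round(1)
N=np.array([568.4,-271.8]); a=np.radians(-22.1); ex=np.array([np.cos(a),np.sin(a)])
xy=(N+1.0*ex).tolist()
h=ctrl.move_linear(xy+[64.5],speed=10,guard=4); print("down",h,ctrl.read_position(),F())
ctrl.move_gripper(45); ctrl.wait(.2); ctrl.move_linear(xy+[130],speed=100)
ctrl.movep([xy[0]+40,xy[1],235],quat(68)); d=ctrl.read_camera("wrist"); print(ctrl.read_time())
C=cloud(d); D=np.hypot(C[...,0]-N[0],C[...,1]-N[1])<30
for lo,hi in((62,69),(84,98)):
    m=D&(C[...,2]>lo)&(C[...,2]<hi); q=C[m]; 
    if len(q)>10:
        R=cv2.minAreaRect(q[:,:2].astype(np.float32)); print(lo,len(q),np.median(q,0).round(1),np.round(R[0],1),np.round(R[1],1),"along/across",(np.array(R[0])-N)@ex,(np.array(R[0])-N)@[-ex[1],ex[0]])
v,u=np.where(D); y0,x0=max(v.min()-30,0),max(u.min()-30,0)
cv2.imwrite("pics/hung.png",cv2.resize(d["img"][y0:y0+160,x0:x0+200],(800,640))[:600,:,::-1])
```

```text
down True [ 569.59239003 -272.0914258    68.23205003] [ 0.2 -0.4  4.9]
16.6667
62 220 [ 563.8 -265.2   64.3] [ 575.4 -265. ] [39.7 20.4] along/across 3.873118807636797 8.96446858716951
84 590 [ 569.1 -270.7   90.4] [ 569.3 -270.6] [17.1 17.4] along/across 0.38105835321523973 1.424684897355165
```

View pics/hung.png

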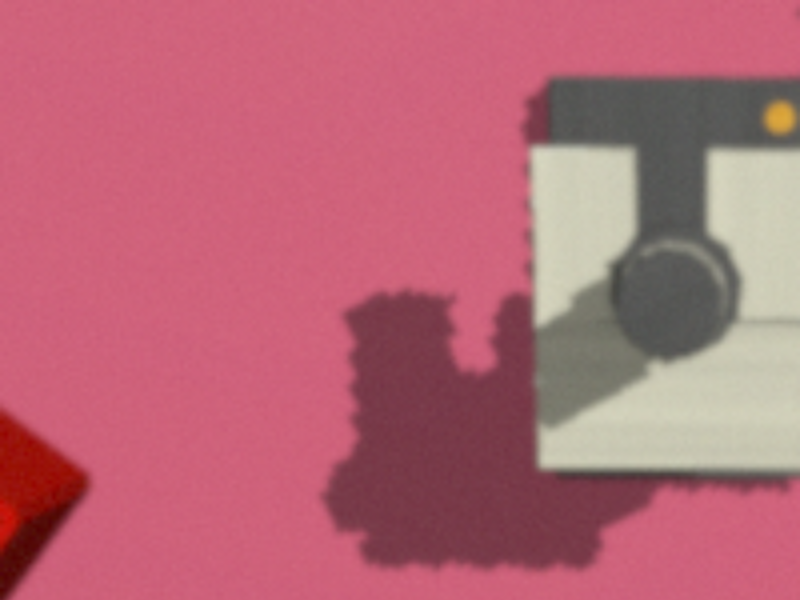

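The punch knob is at (672,290), hanging straight with its collar flat: collar top at 64.3 and knob top at 90.4, less the 0.6 mm depth bias. It sits at the notch's inner end. Now the cap.

Run:
```python
from h import *
from bench import ctrl
F=lambda:np.array(ctrl.read_wrist_force()).round(1)
K=[526.7,154.0]
ctrl.move_gripper(0); ctrl.movep(K+[165],quat(68)); ctrl.wait(.2); print(ctrl.read_position(),F(),ctrl.read_grip_width())
ctrl.move_linear(K+[136],speed=60)
h=ctrl.move_linear(K+[121],speed=12,guard=12); print("press",h,ctrl.read_position(),F())
ctrl.wait(.3); print(ctrl.read_position(),F())
ctrl.move_linear(K+[170],speed=60)
ctrl.movep([566.7,60,235],quat(68)); d=ctrl.read_camera("wrist"); C=cloud(d)
q=C[(np.hypot(C[...,0]-K[0],C[...,1]-K[1])<8)&(C[...,2]>110)]; print("cap z",np.median(q[:,2]),len(q))
t=ctrl.read_camera("top"); C=cloud(t); N=(565,-271)
q=C[(np.hypot(C[...,0]-N[0],C[...,1]-N[1])<25)&(C[...,2]>84)]; print("knob",q.mean(0),len(q))
cv2.imwrite("pics/end.png",t["img"][...,::-1]); print(ctrl.read_time())
```

```text
[527.31563357 153.20354223 165.08761534] [-0.1  0.5 -0.6] 0.10826739361813362
press True [526.86547169 154.02340804 126.08640216] [-1.8 -0.5  5.9]
[526.85126284 154.03640143 126.07130467] [-0.9  0.5  6.2]
cap z 131.40686121883135 704
knob [ 565.84973071 -269.79947405   90.8067352 ] 89
22.325
```

View pics/end.png

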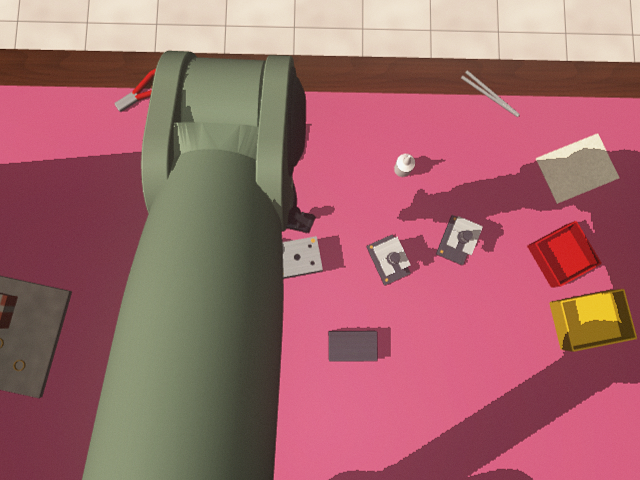

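The cap went down to 126.1 against its end stop (about 6 N) and is back up at 131.4, the same reading as before. In the top view both punches hang in their rests, at (393,258) and (465,238), the bore at (297,257) is empty and the visible bystanders haven't moved.

```bash
python3 -c "
from bench import ctrl
print(ctrl.sign_off())"
```

```text
the job is handed in; nothing more can be done
None
```

The job is handed in at about 22 s of the 53 s allowed: the punch hangs fully in the empty rest with its collar flat, and the cap was then pressed to its stop and sprang back up. In the last picture the spare punch, glue bottle and soldering block were unmoved; the arm hid the blue tray, so I did not recheck that.

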